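# Switch on the bench instruments in order

## Task

Switch on the test rig by pressing three keys lightly with a fingertip, in this order: the green key on the cream power supply, then the white key on the black-topped meter, then the yellow key on the grey drive unit. Press each key all the way down, where it stays; do not press the red stop button, and do not shift or lift the instruments or the things standing around them.

Things in the scene. Friction and masses are not known exactly. Their poses are not given: they have to be found in the camera images.
- green_key_top (a point): centre of the top face of the green round key (26 mm diameter), which stands 20 mm proud of the case when out and 8 mm when fully down; on the cream power supply, in its corner at (-40, -30) mm from the case centre; top face 100 mm above the bench when out. The point moves down with the key.
- green_key (a joint): how far the green key is pressed, in m: 0 = standing out, 0.012 = fully down on its stop. It slides straight down with about 3.5 N of friction, does not spring back, and stays where it is left (anything past 0.009 counts as down) (starts at 0 to 0.0015). Its coloured cap rides on a spring of about 2 N/mm, giving about 1 mm before the key slides and a few mm more on the stop.
- white_key_top (a point): centre of the top face of the white round key (26 mm diameter), which stands 20 mm proud of the case when out and 8 mm when fully down; on the black-topped meter, at (-35, +25) mm from the case centre; top face 78 mm above the bench when out. The point moves down with the key.
- white_key (a joint): how far the white key is pressed, in m: 0 = standing out, 0.012 = fully down on its stop. It slides straight down with about 3.5 N of friction, does not spring back, and stays where it is left (anything past 0.009 counts as down) (starts at 0 to 0.0015). Its coloured cap rides on a spring of about 2 N/mm, giving about 1 mm before the key slides and a few mm more on the stop.
- yellow_key_top (a point): centre of the top face of the yellow round key (26 mm diameter), which stands 20 mm proud of the case when out and 8 mm when fully down; on the dark grey drive unit, at (-40, +25) mm from the case centre; top face 88 mm above the bench when out. The point moves down with the key.
- yellow_key (a joint): how far the yellow key is pressed, in m: 0 = standing out, 0.012 = fully down on its stop. It slides straight down with about 3.5 N of friction, does not spring back, and stays where it is left (anything past 0.009 counts as down) (starts at 0 to 0.0015). Its coloured cap rides on a spring of about 2 N/mm, giving about 1 mm before the key slides and a few mm more on the stop.
- supply: power supply: loose cream case 170 x 150 x 80 mm (x, y, z) on rubber feet, about 2.5 kg; origin at the centre of its underside, z up. The green key, a red and a black terminal post (18 mm tall, at (-60, 58) and (-30, 58) mm) and a small loose jar stand on its top.
- meter: meter: loose box 150 x 140 x 58 mm with a black top panel and off-white sides, about 1.6 kg; origin at the centre of its underside, z up. Carries the white key, a pale display, and a red and a black terminal post (18 mm tall, at (50, 50) and (20, 50) mm).
- drive: drive unit: loose dark grey case with a plain grey top, 160 x 130 x 68 mm, about 2.2 kg; origin at the centre of its underside, z up. Carries the yellow key, the red stop button and a small fixed black dial (12 mm tall, at (45, 35) mm).
- stop_top (a point): centre of the top of the red stop button on the drive unit (30 mm diameter in a black housing), 93 mm from the yellow key; not to be pressed.
- stop (a joint): how far the red stop button is pressed, in m (0 = out, 0.006 = down; it springs back).
- jar: small loose jar, 32 mm diameter, 35 mm tall, standing on the power supply's top about 100 mm from the green key; origin at the centre of its underside. Bystander.
- weight: loose brass weight with a knob, 40 mm diameter, 50 mm tall, on the bench; origin at the centre of its underside. Bystander.
- bottle: loose amber bottle with a white cap, 48 mm diameter, 75 mm tall, on the bench; origin at the centre of its underside. Bystander.
- clamp_knob: loose black five-lobed clamp knob, 54 mm across, lying on the bench with its 8 mm steel stud pointing up, 46 mm tall; origin at the centre of its underside. Bystander.
Things that resemble listed ones, but are neither listed nor needed, are in the scene too. Of the things that look like the supply, take the one that is farthest from the robot's base at the start.

How it is judged:
On the way, in this order (a step that is already met when the one before it is completed fails the run):
1. the green key is down (value of joint green_key above 0.009 m), for 0.1 s.
2. then the white key is down (value of joint white_key above 0.009 m), for 0.1 s.
3. then the yellow key is down (value of joint yellow_key above 0.009 m), for 0.1 s.
At the end, for the whole second after the job is handed in: All three keys are down (each more than 9 of its 12 mm), the red stop button is out, each instrument within 12 mm and each bystander within 15 mm of where it started (value of joint each of green_key, white_key, yellow_key above 0.009 m and value of joint stop below 0.0015 m and not (distance of supply from where it was at the start of the episode above 0.012 m) and not (distance of meter from where it was at the start of the episode above 0.012 m) and not (distance of drive from where it was at the start of the episode above 0.012 m) and not (distance of jar from where it was at the start of the episode above 0.015 m) and not (distance of weight from where it was at the start of the episode above 0.015 m) and not (distance of bottle from where it was at the start of the episode above 0.015 m) and not (distance of clamp_knob from where it was at the start of the episode above 0.015 m)); the robot touches nothing.
It fails at once if a key was pressed before the one that comes ahead of it was down ((value of joint white_key above 0.004 m and value of joint green_key below 0.009 m) or (value of joint yellow_key above 0.004 m and value of joint white_key below 0.009 m)).
It fails at once if the red stop button was pressed (value of joint stop above 0.0015 m).
It fails at once if a key was pressed with more than 25 N, not lightly (contact force between anything else and green_key above 25 N or contact force between anything else and white_key above 25 N or contact force between anything else and yellow_key above 25 N).
It fails at once if an instrument was shifted or lifted by more than 12 mm (distance of any of supply, meter, drive from where it was at the start of the episode above 0.012 m).
It fails at once if the jar, weight, bottle or clamp knob was moved by more than 15 mm (distance of any of jar, weight, bottle, clamp_knob from where it was at the start of the episode above 0.015 m).
It also fails if it takes over 48 s, if anything falls off the work surface, if the arm or the gripper's body presses on something with over 40 N, if the wrist force passes 120 N, or if a joint passes its speed limit or range.

## Robot

A 7-joint arm with a two-finger parallel gripper is mounted at the origin on the work surface. World frame = base frame: x ahead of the robot, y to its left, z up, the work surface at z = 0. Lengths are in m, angles in rad, forces in N, time in s.
With the tool pointing down it reaches from about 0.4 to 0.85 m from the base axis. Payload 10.4 kg.
Tool frame: the origin (TCP) lies on the centre line of the jaws, within the pads' length; the fingertips stand 14 mm ahead of it and the grasp point (between the pads) lies 5 mm behind it (manip.tip_reach is the distance from the TCP to the fingertips, in m); z points along the fingers, y is the line along which they close (so a half turn about z gives the same grasp; the last joint's range is limited). The gripper opens to 85 mm and grips with 20 to 120 N. Pads are 22 mm wide; open, the fingers measure 114 mm over their backs; the gripper's body (76 mm by 85 mm) begins 54 mm behind the grasp point. The pads swing forward as they close: fully open they stand 13 mm farther back than shut.
Start: joints at [-0.023, 0.332, -0.065, 1.46, 0.022, 1.35, -0.088], TCP at [0.625, 0, 0.245] pointing down, gripper open.
Joint ranges: [-2.6, 2.6], [-0.5, 2.12], [-1.47, 1.34], [0.16, 2.42], [-1.27, 4.41], [0.06, 2.06], [-2.6, 2.6]. Speed limits (rad/s): [2.22, 2.22, 2.79, 2.79, 3.14, 3.14, 3.14].

## Interface

Orientations are given as a unit quaternion [x, y, z, w].
In Python, from workcell import manip gives the robot as it stands.
- The arm moves only by the shell command python3 -m pendant 'ROWS' [FORCE]. ROWS is JSON, a list of rows, each a list of 7 numbers: the shift along the tool's x, y, z in units of 50 mm (1.0 is 50 mm), then the turn, a rotation vector about the tool's x, y, z in units of 8 degrees (1.0 is 8 degrees), then the opening, from -1 (shut) to 1 (fully open), so that 0 is half open. In form: [[dx, dy, dz, ax, ay, az, jaw], ...]. A call has exactly 10 rows; each row is the pose to reach, as a shift and turn from the pose commanded when the call began, along the tool's axes at that moment; what a row does not reach only later rows make up. A row lasts 1/8 s, in which the tool goes at most 62.5 mm and 10.7 degrees, less where a joint would pass 70% of its speed; a pose out of reach is approached as far as the arm can. A call with a gripper value outside its range is refused whole. The fingers move at their own pace and stop on an object; FORCE is the grip in N (left out, the last holds). Time passes only in rows, so rows that repeat a pose let the fingers close, or fill a call up. It gives the time, the measured TCP pose, the force, the opening and the grip force at its end, in the units of the state.
- manip.get_obs(): the state, without advancing time (a new reading comes with each control period).
- manip.camera(name): name is "scene" or "side" or "wrist"; returns (picture, depth): 480x640x3 uint8, red, green, blue; 480x640 float32, m along the optical axis (not along the pixel's ray), 0 where there is no reading.
- manip.get_calibration(name): a dict with "fx", "fy", "cx", "cy" (pixels), "D" ([k1, k2, p1, p2, k3] as OpenCV has them; the pictures are not rectified), "xyz" and "orientation" of the camera in the world. Camera axes: x right, y up, looking along -z (the intrinsics and any distortion apply to the point x, -y, -z); pixel columns grow to the right and rows downward; lengths in m; the calibration is good to about 2 mm. A picture is of the moment at which its call begins: read the wrist's pose just before it. get_calibration takes no time and is no camera call; for the wrist camera it gives the pose at the moment of the call.
- manip.hand_in(): hands the job in; it is judged then, once.
Trained networks look in the newest picture that a camera, given by its name, has taken for a name from the list of things; names that differ only in an ending like _2 or _b are one class to them, and where a whole thing is asked for, a point or a joint stands for the part that bears it (a point fixed in the world has none). Each returns a list of dicts, best first, with "p" (0 to 1); they miss things now and then, are a little off and sometimes report something else, mostly with a low value. They report only what shows in the picture. A call takes as long as a camera call. They do not tell look-alikes from the thing itself.
- manip.find_in(thing, camera): "box" ([left, top, right, bottom] in pixels, round what is visible of it).
- manip.trace(thing, camera): "pixels" (480x640 bool, what is visible of it) and "box" ([left, top, right, bottom] in pixels, round what is visible of it).
- manip.tip_of(thing, camera): "pixel" ([column, row] in pixels: a listed point, or the origin of a listed thing).
The state is a dict: "clock": time; "joint_pos": joint angles; "joint_velocities": joint speeds; "tau": joint torques, N m; "position": TCP position; "ee_rot": TCP orientation; "ft_force": force on the tool from outside, world axes, zero at the start; "torque": the same for the moment, N m; "grip_width": opening from 0.0 (shut) to 1.0 (fully open); "grasp_force": force on a finger pad.
Only numpy, scipy, OpenCV 4.12 (cv2) and the standard library are available. Lean on these libraries where they do the work, as an engineer would, in place of code of your own. Each camera call takes 0.05 s, during which the arm holds its last target. There are 200 camera calls.

## Working session

There is one attempt and no reset: what is moved stays moved. The work goes in short steps, Python scripts to look and compute and a shell command to move; the robot and the scene stay as the last step left them, time stands still between calls to the robot, and variables do not carry over. Pictures are saved under pics/ and viewed, at most 10 in all, crops included, and the job is handed in when it is done.

```bash
mkdir -p pics
cat > h.py <<'E'
import numpy as np, cv2
from scipy.spatial.transform import Rotation as R
from workcell import manip
def cal(n):
    c=manip.get_calibration(n); K=np.array([[c['fx'],0,c['cx']],[0,c['fy'],c['cy']],[0,0,1]]); return c,K
def world(n,px,depth=None,z=None,c=None):
    """pixels -> world, by depth along the axis or by the plane height z"""
    c,K=cal(n) if c is None else c
    u=cv2.undistortPoints(np.array(px,float).reshape(-1,1,2),K,np.array(c['D'],float))[:,0]
    d=np.c_[u[:,0],-u[:,1],-np.ones(len(u))]; M=R.from_quat(c['orientation']).as_matrix(); t=np.array(c['xyz'])
    d=d@M.T
    s=np.array(depth).reshape(-1,1) if z is None else ((z-t[2])/d[:,2])[:,None]
    return t+d*s
E
python3 - <<'E'
from h import *
o=manip.get_obs();print(o['clock'],o['position'],o['ee_rot'])
ims=[]
for n in('scene','side','wrist'):
    p,d=manip.camera(n);c,_=cal(n);print(n,c['xyz'],c['orientation'])
    np.savez(f'{n}0.npz',p=p,d=d)
    cv2.imwrite(f'pics/{n}0.png',p[:,:,::-1])
    for t in ('green_key_top','white_key_top','yellow_key_top','stop_top','supply'):
        for r in manip.tip_of(t,n):
            u,v=r['pixel'];ui,vi=int(np.clip(round(u),0,639)),int(np.clip(round(v),0,479))
            print(n,t,round(r['p'],2),[round(u),round(v)],world(n,[[u,v]],depth=[d[vi,ui]])[0].round(3))
E
```

```text
0.0 [ 6.24646117e-01 -5.34015969e-06  2.44526840e-01] [ 7.07103531e-01  7.07109692e-01 -5.03122264e-04 -4.76150654e-04]
scene [ 0.84978293 -0.35844511  0.91733068] [0.24325597 0.09198496 0.33602551 0.90523597]
scene green_key_top 0.73 [133, 282] [ 0.341 -0.271  0.103]
scene green_key_top 0.66 [277, 178] [0.377 0.063 0.099]
scene green_key_top 0.48 [186, 359] [ 0.515 -0.302  0.099]
scene white_key_top 0.73 [472, 245] [0.745 0.224 0.039]
scene yellow_key_top 0.62 [333, 244] [0.554 0.023 0.089]
scene stop_top 0.51 [354, 287] [ 0.637 -0.018  0.086]
scene supply 0.8 [228, 373] [ 0.577 -0.272  0.08 ]
scene supply 0.78 [268, 190] [0.374 0.037 0.084]
scene supply 0.58 [136, 287] [ 0.344 -0.274  0.089]
side [ 0.41019787 -0.62345769  0.62293603] [ 0.43030586 -0.03535129 -0.07962161  0.89846956]
side green_key_top 0.8 [220, 383] [ 0.334 -0.275  0.099]
side green_key_top 0.78 [353, 382] [ 0.508 -0.305  0.1  ]
side green_key_top 0.63 [244, 226] [0.381 0.06  0.1  ]
side white_key_top 0.55 [292, 170] [0.501 0.288 0.076]
side yellow_key_top 0.68 [335, 230] [0.553 0.032 0.086]
side yellow_key_top 0.22 [379, 240] [ 0.63  -0.011  0.086]
side stop_top 0.54 [382, 241] [ 0.635 -0.015  0.086]
side supply 0.73 [194, 417] [ 0.298 -0.307  0.08 ]
side supply 0.64 [224, 262] [ 0.339 -0.014  0.079]
side supply 0.59 [367, 391] [ 0.527 -0.311  0.082]
wrist [0.62494046 0.07401728 0.37353928] [-1.47931781e-01  2.27712522e-04 -2.61550633e-04  9.88997506e-01]
wrist green_key_top 0.76 [1, 141] [0.385 0.063 0.101]
wrist yellow_key_top 0.77 [239, 187] [0.552 0.027 0.086]
wrist stop_top 0.56 [340, 240] [ 0.634 -0.019  0.085]
wrist supply 0.93 [267, 407] [0.61  0.009 0.303]
wrist supply 0.57 [34, 127] [0.394 0.072 0.08 ]
```

View pics/scene0.png

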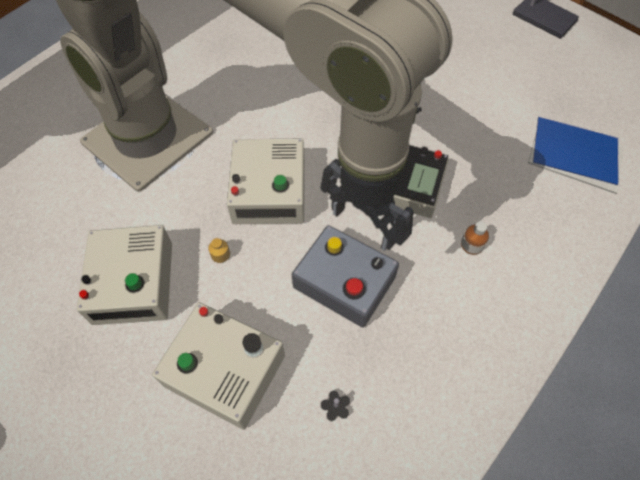

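View pics/side0.png

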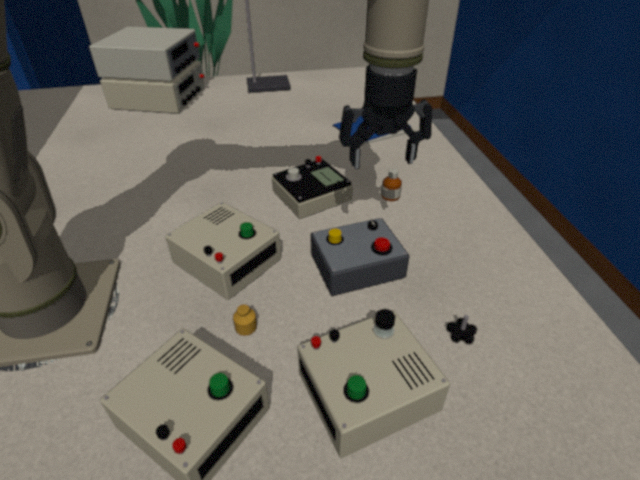

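Scene: three cream supplies at pixels (228,373), (268,190) and (136,287). The first, at about (0.56,-0.29), is farthest from the base and is the only one carrying the jar (252,343). Its green key is at (186,359). The white key shows only in the side view, at (292,170), and the yellow key is at (333,244) in the scene view.

Run:
```python
from h import *
z=np.load('scene0.npz');cv2.imwrite('pics/crop.png',cv2.resize(z['p'][290:440,130:310,::-1],None,fx=4,fy=4,interpolation=cv2.INTER_CUBIC)[:600])
for n,pts in dict(scene=dict(g=(186,359,.1),y=(333,244,.088)),side=dict(g=(353,382,.1),y=(335,230,.088),w=(292,170,.078)),wrist=dict(y=(239,187,.088))).items():
    f=np.load(n+'0.npz');p,d=f['p'],f['d']; hsv=cv2.cvtColor(p,cv2.COLOR_RGB2HSV).astype(int)
    for k,(u,v,zt) in pts.items():
        vv,uu=np.mgrid[v-25:v+26,u-25:u+26];uu=uu.ravel();vv=vv.ravel();h=hsv[vv,uu]
        m={'g':(abs(h[:,0]-65)<20)&(h[:,1]>120),'y':(abs(h[:,0]-25)<8)&(h[:,1]>150),'w':(h[:,2]>110)&(h[:,1]<70)}[k]
        W=world(n,np.c_[uu,vv],depth=d[vv,uu]);W2=world(n,np.c_[uu,vv],z=zt-.001)
        c0=world(n,[[u,v]],z=zt)[0]
        m&=(np.linalg.norm(W[:,:2]-c0[:2],axis=1)<.03)&(W[:,2]>zt-.006)&(W[:,2]<zt+.01)
        q=W2[m];(cx,cy),(a,b),_=cv2.minAreaRect((q[:,:2]*1000).astype(np.float32))
        print(n,k,m.sum(),W[m].mean(0).round(4),np.percentile(W[m,2],[10,50,90]).round(4),'plane',q.mean(0).round(4),'rect',round(cx,1),round(cy,1),round(a,1),round(b,1))
```

```text
scene g 157 [ 0.5155 -0.306   0.1008] [0.0988 0.1008 0.103 ] plane [ 0.5148 -0.3059  0.099 ] rect 514.9 -306.3 21.7 22.0
scene y 128 [0.5532 0.0267 0.0882] [0.0854 0.0885 0.0905] plane [0.5528 0.0273 0.087 ] rect 552.5 27.4 22.1 25.6
side g 268 [ 0.5121 -0.3091  0.0989] [0.0972 0.0991 0.1004] plane [ 0.5121 -0.3091  0.099 ] rect 511.8 -308.8 25.2 24.0
side y 96 [0.5506 0.0238 0.0861] [0.0835 0.0864 0.088 ] plane [0.5504 0.0227 0.087 ] rect 550.5 22.8 24.6 21.3
side w 53 [0.5028 0.2847 0.0758] [0.0735 0.0759 0.0774] plane [0.5026 0.2827 0.077 ] rect 502.5 281.9 28.2 19.1
wrist y 797 [0.5522 0.0276 0.0864] [0.0853 0.0865 0.0875] plane [0.5523 0.0277 0.087 ] rect 552.3 27.6 25.4 24.9
```

View pics/crop.png

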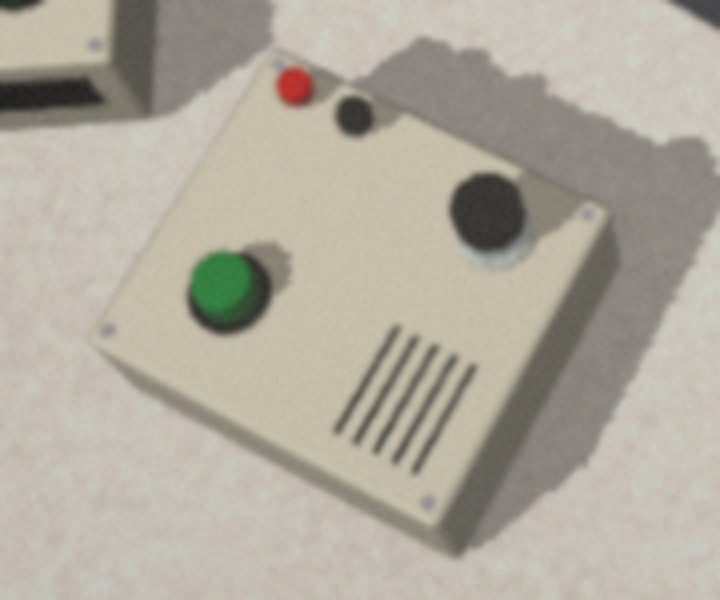

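The crop confirms it: cream case, jar with a black lid on top, green key in its corner. Moving above the green key with the jaws shut.

```bash
python3 -m pendant '[[-0.5,-0.2,0,0,0,0,-1],[-1.4,-0.5,0,0,0,0,-1],[-2.4,-0.9,0,0,0,0,-1],[-3.4,-1.2,0,0,0,0,-1],[-4.4,-1.6,0,0,0,0,-1],[-5.3,-1.9,0,0,0,0,-1],[-5.9,-2.1,0,0,0,0,-1],[-6.13,-2.2,0,0,0,0,-1],[-6.13,-2.2,0,0,0,0,-1],[-6.13,-2.2,0,0,0,0,-1]]' 20
cat >> h.py <<'E'
def key(n,k,c0,zt,save):
    """colour-segment a key near c0 (world xy), print its centre at plane zt"""
    c=cal(n);p,d=manip.camera(n);cv2.imwrite(save,p[:,:,::-1])
    h=cv2.cvtColor(p,cv2.COLOR_RGB2HSV).astype(int).reshape(-1,3)
    vv,uu=np.mgrid[:480,:640];px=np.c_[uu.ravel(),vv.ravel()]
    m={'g':(abs(h[:,0]-65)<20)&(h[:,1]>120),'y':(abs(h[:,0]-25)<8)&(h[:,1]>150),'w':(h[:,2]>110)&(h[:,1]<70)}[k]
    W=world(n,px,depth=d.ravel(),c=c)
    m&=(np.linalg.norm(W[:,:2]-c0,axis=1)<.03)&(abs(W[:,2]-zt)<.007)
    if m.sum()<5: return print(n,'none',m.sum())
    q=world(n,px[m],z=zt-.001,c=c);(x,y),(a,b),_=cv2.minAreaRect((q[:,:2]*1000).astype(np.float32))
    print(n,k,m.sum(),'z',np.percentile(W[m,2],[10,50,90]).round(4),'mean',q.mean(0).round(4),'rect',round(x,1),round(y,1),round(a,1),round(b,1),'px',px[m].mean(0).round())
E
python3 - <<'E'
from h import *
print(manip.tip_reach,manip.get_obs()['position'],manip.get_obs()['ft_force'])
key('wrist','g',[.514,-.307],.1,'pics/w1.png')
E
```

```text
clock: 2.15
position: [0.516, -0.3046, 0.2453]
ee_rot: [0.706, 0.708, 0.0, -0.0]
ft_force: [0.1, -0.7, -0.3]
grip_width: -0.002
grasp_force: 0.0
0.014 [ 0.51596802 -0.30464458  0.24532682] [ 0.06120578 -0.6642007  -0.30432764]
wrist g 786 z [0.0982 0.0993 0.1003] mean [ 0.5132 -0.3055  0.099 ] rect 512.8 -305.6 24.7 24.7 px [326. 224.]
```

View pics/w1.png

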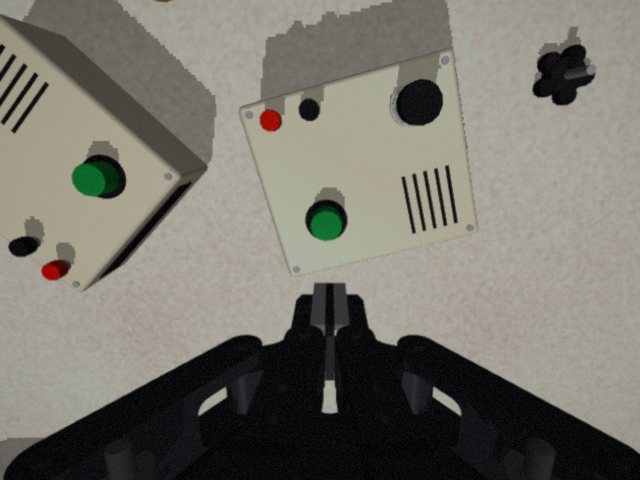

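The wrist view shows the green key unobstructed at (326,224), which gives (0.513,-0.3055) with its top at about 0.0995. Descending to just above it.

```bash
python3 -m pendant '[[-0.02,-0.05,0.2,0,0,0,-1],[-0.02,-0.05,0.6,0,0,0,-1],[-0.02,-0.05,1.1,0,0,0,-1],[-0.02,-0.05,1.6,0,0,0,-1],[-0.02,-0.05,2.0,0,0,0,-1],[-0.02,-0.05,2.3,0,0,0,-1],[-0.02,-0.05,2.5,0,0,0,-1],[-0.02,-0.05,2.5,0,0,0,-1],[-0.02,-0.05,2.5,0,0,0,-1],[-0.02,-0.05,2.5,0,0,0,-1]]'; python3 -c "
from workcell import manip;o=manip.get_obs();print(o['position'],o['ft_force'])"
```

```text
clock: 3.45
position: [0.5129, -0.3077, 0.1211]
ee_rot: [0.707, 0.707, 0.0, 0.001]
ft_force: [-0.2, -0.4, 0.3]
grip_width: -0.001
grasp_force: 0.0
[ 0.51290144 -0.3076854   0.12105999] [-0.23369826 -0.44995632  0.28926634]
```

```bash
python3 -m pendant '[[0.03,0,0.05,0,0,0,-1],[0.03,0,0.1,0,0,0,-1],[0.03,0,0.15,0,0,0,-1],[0.03,0,0.2,0,0,0,-1],[0.03,0,0.25,0,0,0,-1],[0.03,0,0.3,0,0,0,-1],[0.03,0,0.35,0,0,0,-1],[0.03,0,0.4,0,0,0,-1],[0.03,0,0.43,0,0,0,-1],[0.03,0,0.43,0,0,0,-1]]'; python3 -c "
from workcell import manip;o=manip.get_obs();print(o['position'],o['ft_force'])"
```

```text
clock: 4.7
position: [0.5126, -0.306, 0.0991]
ee_rot: [0.707, 0.707, 0.0, 0.0]
ft_force: [-2.2, 3.2, 7.4]
grip_width: -0.001
grasp_force: 3.6
[ 0.5126059  -0.30595017  0.09908579] [-2.22594287  3.15148844  7.40577999]
```

7.4 N is well above the 3.5 N friction, so the key is probably on its stop. I'll press a touch more, then rise and check.

```bash
python3 -m pendant '[[0,0,0.02,0,0,0,-1],[0,0,0.03,0,0,0,-1],[0,0,0.03,0,0,0,-1],[0,0,-0.2,0,0,0,-1],[0,0,-0.6,0,0,0,-1],[0,0,-1.1,0,0,0,-1],[0,0,-1.6,0,0,0,-1],[0,0,-2.1,0,0,0,-1],[0,0,-2.6,0,0,0,-1],[0,0,-2.6,0,0,0,-1]]'
python3 - <<'E'
from h import *
key('wrist','g',[.513,-.306],.088,'pics/w2.png')
E
```

```text
clock: 5.95
position: [0.5132, -0.3067, 0.2307]
ee_rot: [0.707, 0.707, 0.0, 0.002]
ft_force: [0.1, -0.4, -0.0]
grip_width: -0.005
grasp_force: 0.0
wrist g 835 z [0.0861 0.0874 0.0883] mean [ 0.5131 -0.3058  0.087 ] rect 513.0 -305.8 26.9 26.4 px [329. 222.]
```

Green key's top is now at 0.0874, so it travelled about 12 mm and is down. Next, across to the white key.

```bash
python3 -m pendant '[[0.4,0,-0.2,0,0,0,-1],[1.2,0,-0.3,0,0,0,-1],[2.1,0,-0.3,0,0,0,-1],[3,0,-0.3,0,0,0,-1],[3.9,0,-0.3,0,0,0,-1],[4.8,0,-0.3,0,0,0,-1],[5.7,0,-0.3,0,0,0,-1],[6.6,-0.1,-0.3,0,0,0,-1],[7.5,-0.1,-0.3,0,0,0,-1],[8.4,-0.15,-0.3,0,0,0,-1]]' && python3 -m pendant '[[0.8,0,0,0,0,0,-1],[1.6,0,0,0,0,0,-1],[2.4,0,0,0,0,0,-1],[3,0,0,0,0,0,-1],[3.3,0,0,0,0,0,-1],[3.45,0,0,0,0,0,-1],[3.45,0,0,0,0,0,-1],[3.45,0,0,0,0,0,-1],[3.45,0,0,0,0,0,-1],[3.45,0,0,0,0,0,-1]]'
python3 - <<'E'
from h import *
key('wrist','w',[.504,.286],.078,'pics/w3.png')
key('scene','w',[.504,.286],.078,'pics/s3.png')
E
```

```text
clock: 7.25
position: [0.5038, 0.1165, 0.2436]
ee_rot: [0.707, 0.708, -0.0, -0.0]
ft_force: [0.4, -0.2, 0.1]
grip_width: 0.002
grasp_force: 0.0
clock: 8.5
position: [0.5052, 0.2861, 0.2439]
ee_rot: [0.707, 0.707, 0.0, 0.0]
ft_force: [0.1, -0.5, -0.2]
grip_width: -0.002
grasp_force: 0.0
wrist w 665 z [0.0755 0.0764 0.0774] mean [0.5029 0.2883 0.077 ] rect 502.6 288.1 24.4 24.7 px [327. 214.]
scene w 113 z [0.0744 0.0786 0.0807] mean [0.5042 0.2874 0.077 ] rect 503.9 287.6 24.4 31.0 px [396. 151.]
```

View pics/w3.png

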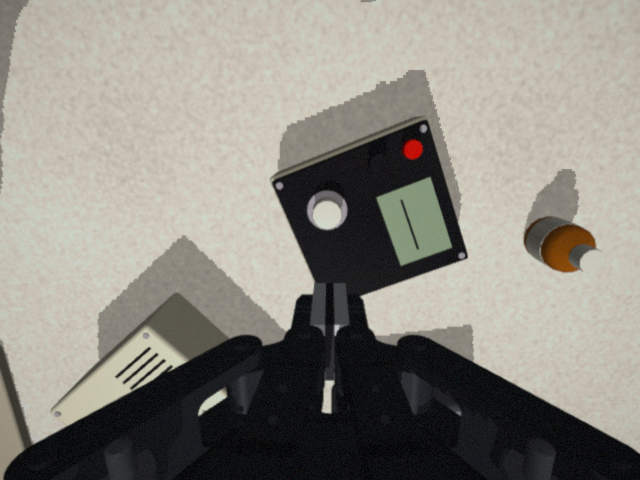

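The white key is unobstructed at (327,214), giving (0.503,0.288) with its top at about 0.077. Descending, then pressing.

```bash
python3 -m pendant '[[0.04,-0.04,0.2,0,0,0,-1],[0.04,-0.04,0.6,0,0,0,-1],[0.04,-0.04,1.1,0,0,0,-1],[0.04,-0.04,1.6,0,0,0,-1],[0.04,-0.04,2.1,0,0,0,-1],[0.04,-0.04,2.5,0,0,0,-1],[0.04,-0.04,2.75,0,0,0,-1],[0.04,-0.04,2.88,0,0,0,-1],[0.04,-0.04,2.88,0,0,0,-1],[0.04,-0.04,2.88,0,0,0,-1]]'; python3 -c "
from workcell import manip;o=manip.get_obs();print(o['position'],o['ft_force'])"
```

```text
clock: 9.85
position: [0.5034, 0.2888, 0.1005]
ee_rot: [0.707, 0.707, 0.001, 0.0]
ft_force: [0.1, 0.2, 0.2]
grip_width: 0.002
grasp_force: 0.0
[0.5033875  0.28877526 0.10052275] [0.07315512 0.24254325 0.23951714]
```

```bash
python3 -m pendant '[[0,0,0.05,0,0,0,-1],[0,0,0.1,0,0,0,-1],[0,0,0.15,0,0,0,-1],[0,0,0.2,0,0,0,-1],[0,0,0.25,0,0,0,-1],[0,0,0.3,0,0,0,-1],[0,0,0.36,0,0,0,-1],[0,0,0.42,0,0,0,-1],[0,0,0.47,0,0,0,-1],[0,0,0.47,0,0,0,-1]]'; python3 -c "
from workcell import manip;o=manip.get_obs();print(o['position'],o['ft_force'])"
```

```text
clock: 11.1
position: [0.5031, 0.2885, 0.0765]
ee_rot: [0.707, 0.707, 0.0, 0.0]
ft_force: [-2.7, -1.9, 7.9]
grip_width: 0.001
grasp_force: 4.0
[0.50311753 0.28853607 0.07654296] [-2.67149472 -1.92999666  7.86615003]
```

```bash
python3 -m pendant '[[0,0,0.02,0,0,0,-1],[0,0,0.03,0,0,0,-1],[0,0,0.03,0,0,0,-1],[0,0,-0.2,0,0,0,-1],[0,0,-0.6,0,0,0,-1],[0,0,-1.2,0,0,0,-1],[0,0,-1.9,0,0,0,-1],[0,0,-2.6,0,0,0,-1],[0,0,-3.2,0,0,0,-1],[0,0,-3.3,0,0,0,-1]]'
python3 - <<'E'
from h import *
key('wrist','w',[.503,.288],.066,'pics/w4.png')
E
```

```text
clock: 12.35
position: [0.5037, 0.2891, 0.2434]
ee_rot: [0.707, 0.707, 0.002, 0.0]
ft_force: [0.4, 1.1, -0.9]
grip_width: -0.0
grasp_force: 0.0
wrist w 754 z [0.0594 0.0653 0.0663] mean [0.5027 0.2879 0.065 ] rect 502.9 289.6 33.9 33.7 px [328. 215.]
```

White key's top is at about 0.065, so it is down. On to the yellow key.

```bash
python3 -m pendant '[[-0.4,0.1,0,0,0,0,-1],[-1.2,0.2,0,0,0,0,-1],[-2.1,0.4,0,0,0,0,-1],[-3,0.6,0,0,0,0,-1],[-3.9,0.8,0,0,0,0,-1],[-4.7,0.9,0,0,0,0,-1],[-5.1,0.97,0,0,0,0,-1],[-5.23,0.97,0,0,0,0,-1],[-5.23,0.97,0,0,0,0,-1],[-5.23,0.97,0,0,0,0,-1]]'
python3 - <<'E'
from h import *
key('wrist','y',[.552,.0275],.088,'pics/w5.png')
E
```

```text
clock: 13.65
position: [0.5513, 0.0284, 0.2411]
ee_rot: [0.706, 0.708, 0.0, -0.0]
ft_force: [0.6, -0.5, -0.3]
grip_width: 0.005
grasp_force: 0.0
wrist y 749 z [0.0853 0.0865 0.0875] mean [0.5514 0.0281 0.087 ] rect 551.3 27.9 25.2 25.4 px [330. 221.]
```

```bash
python3 -m pendant '[[0,0,0.2,0,0,0,-1],[0,0,0.6,0,0,0,-1],[0,0,1.1,0,0,0,-1],[0,0,1.6,0,0,0,-1],[0,0,2.1,0,0,0,-1],[0,0,2.4,0,0,0,-1],[0,0,2.6,0,0,0,-1],[0,0,2.6,0,0,0,-1],[0,0,2.6,0,0,0,-1],[0,0,2.6,0,0,0,-1]]'; python3 -c "
from workcell import manip;o=manip.get_obs();print(o['position'],o['ft_force'])"
```

```text
clock: 14.95
position: [0.552, 0.0271, 0.1121]
ee_rot: [0.707, 0.707, 0.001, 0.0]
ft_force: [0.1, 1.2, -0.7]
grip_width: 0.003
grasp_force: 0.0
[0.55200762 0.02706668 0.11208628] [ 0.08901936  1.17183378 -0.70875777]
```

```bash
python3 -m pendant '[[0,0,0.06,0,0,0,-1],[0,0,0.12,0,0,0,-1],[0,0,0.18,0,0,0,-1],[0,0,0.24,0,0,0,-1],[0,0,0.3,0,0,0,-1],[0,0,0.36,0,0,0,-1],[0,0,0.42,0,0,0,-1],[0,0,0.47,0,0,0,-1],[0,0,0.5,0,0,0,-1],[0,0,0.5,0,0,0,-1]]'; python3 -c "
from workcell import manip;o=manip.get_obs();print(o['position'],o['ft_force'])"
```

```text
clock: 16.2
position: [0.5516, 0.027, 0.0866]
ee_rot: [0.707, 0.707, 0.0, 0.0]
ft_force: [-3.7, -1.0, 7.7]
grip_width: -0.0
grasp_force: 4.0
[0.55158872 0.02702646 0.08661455] [-3.69352673 -0.96553731  7.68302665]
```

```bash
python3 -m pendant '[[0,0,0.02,0,0,0,-1],[0,0,0.03,0,0,0,-1],[0,0,0.03,0,0,0,-1],[0,0,-0.2,0,0,0,-1],[0,0,-0.6,0,0,0,-1],[0,0,-1.2,0,0,0,-1],[0,0,-1.9,0,0,0,-1],[0,0,-2.6,0,0,0,-1],[0,0,-3.1,0,0,0,-1],[0,0,-3.1,0,0,0,-1]]'
python3 - <<'E'
from h import *
key('wrist','y',[.552,.0275],.076,'pics/w6.png')
key('side','w',[.503,.288],.066,'pics/s6.png')
key('side','g',[.512,-.309],.088,'pics/s7.png')
E
```

```text
clock: 17.45
position: [0.5525, 0.0271, 0.2433]
ee_rot: [0.707, 0.707, 0.001, 0.001]
ft_force: [0.1, -0.1, -0.5]
grip_width: -0.002
grasp_force: 0.0
wrist y 726 z [0.0739 0.0754 0.0763] mean [0.5513 0.0278 0.075 ] rect 551.3 27.6 27.2 24.9 px [327. 215.]
side w 61 z [0.0607 0.0651 0.0669] mean [0.5028 0.283  0.065 ] rect 503.6 283.2 22.9 30.7 px [293. 175.]
side g 302 z [0.0837 0.0871 0.0885] mean [ 0.5122 -0.3088  0.087 ] rect 511.6 -308.6 28.7 26.5 px [356. 389.]
```

View pics/s6.png

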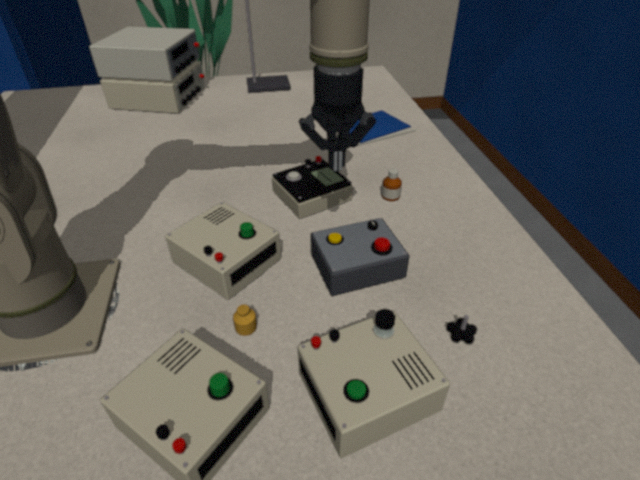

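The side view shows all three keys down: green (356,389), white (293,175) and yellow (335,239). Nothing has shifted and the arm is clear, so I'm handing in.

```bash
python3 -c "
from workcell import manip;print(manip.hand_in())"
```

```text
the job is handed in; nothing more can be done
None
```

I pressed the green, white and yellow keys in that order, and the cameras showed each about 11–12 mm down. The highest force I read was about 8 N, nothing else visibly moved, and I handed the job in at about 17.6 s; no verdict came back.

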